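Centre the brass pot on its stand

TASK

The lidded brass pot has been left standing off to one side of its little metal stand. Nudge it with light taps of the fingers until it stands upright in the middle of the stand, without gripping or lifting it, tipping it or giving it a hard knock. Leave everything else on the counter where it is, and finish with the hand clear.

Things in the scene. Friction and masses are not known exactly. Their poses are not given: they have to be found in the camera images.
- brass_pot: the wobbly lidded brass pot, loose, 0.4 to 0.65 kg, round. Origin at the centre of its foot's underside, z up. Narrow foot 32 mm across; lid fixed, top of its wooden knob 78 mm up. Starts upright on its stand, 15 to 22 mm off centre in any direction. A slow push of 1 to 4 N at belly height slides it; a fast or high one rocks it and can topple it
- brass_belly (a point): point on the brass pot's axis, 36 mm above its origin, at the height of its widest part: belly 92 mm across here, 88 mm across 8 mm higher and lower, 72 mm across 17 mm higher and lower; the lid, 70 mm across, has its rim 24 to 27 mm above this point
- brass_stand: the brass pot's low turned aluminium stand, fixed to the counter. Origin at the centre of its underside, z up. Round: foot 120 mm across and 4 mm thick, sloping in to 80 mm at 10 mm height, then a waist; flat top disc 76 mm across at 28 mm height, no rim. The left or the right of the two stands
- copper_stand: the copper pot's stand, identical in shape, fixed; origin at the centre of its underside
- copper_pot: copper pot with a dark wooden lid, belly 82 mm diameter, 78 mm high, already centred on its own stand; bystander; origin at the centre of its underside, z up
- red_tin: closed red and yellow tin, diameter 54 mm, height 70 mm; loose bystander; origin at the centre of its underside, z up
- green_tin: closed green and white tin, diameter 60 mm, height 75 mm; loose bystander; origin at the centre of its underside, z up
- maroon_tin: closed dark red and green tin, diameter 54 mm, height 62 mm; loose bystander; origin at the centre of its underside, z up
- clove_jar: amber glass jar with a red cap, 56 mm diameter, 85 mm high; loose bystander; origin at the centre of its underside
- steel_bowl: open steel bowl, 100 mm diameter at the rim, 40 mm high; loose bystander; origin at the centre of its underside
- spatula: spatula 190 mm long lying flat, along its x axis; loose bystander; origin on the counter under its shaft
- nut_cutter: steel nut cutter lying flat, 145 mm long along its x axis, 56 mm wide, 13 mm high; loose bystander; origin on the counter 53 mm from its riveted +x end
Mind the look-alikes: they are no part of the job. There is more than one size of the brass_pot; the job needs the smallest. What is shaped like the brass_stand but black is not meant.

How it is judged (in metres and radians):
At the end, for the whole second after the job is handed in: The brass pot stands upright (within 0.05 rad) and still on top of its stand, its axis within 6 mm of the stand's axis; every bystander is within 12 mm of where it was (horizontal distance between brass_pot and brass_stand below 0.006 m and angle between brass_pot's own z axis and vertical below 0.05 rad and z of brass_pot in the frame of brass_stand between 0.025 and 0.031 m and linear speed of brass_pot below 0.01 m/s and angular speed of brass_pot below 0.1 rad/s and distance of each of copper_pot, red_tin, green_tin, maroon_tin, clove_jar, steel_bowl, spatula, nut_cutter from where it was at the start of the episode below 0.012 m); the robot touches nothing.
It fails at once if the brass pot is tipped by more than 0.3 rad (angle between brass_pot's own z axis and vertical above 0.3 rad).
It fails at once if the brass pot is lifted (foot more than 8 mm above the stand's top) or falls off its stand (z of brass_pot in the frame of brass_stand above 0.036 m or z of brass_pot in the frame of brass_stand below 0.018 m).
It fails at once if the brass pot is knocked hard or gripped (more than 15 N from the fingers) (contact force between the fingers and brass_pot above 15 N).
It fails at once if the brass pot is pushed with the hand or arm instead of the fingers (more than 3 N) (contact force between the arm and brass_pot above 3 N).
It fails at once if a bystander is moved by more than 12 mm (distance of any of copper_pot, red_tin, green_tin, maroon_tin, clove_jar, steel_bowl, spatula, nut_cutter from where it was at the start of the episode above 0.012 m).
It also fails if it takes over 42 s, if anything falls off the work surface, if the arm or the gripper's body presses on something with over 40 N, if the wrist force passes 120 N, or if a joint passes its speed limit or range.

ROBOT

A 6-joint arm with a two-finger parallel gripper is mounted at the origin on the work surface. World frame = base frame: x ahead of the robot, y to its left, z up, the work surface at z = 0. Lengths are in mm, angles in degrees, forces in N, time in s.
With the tool pointing down it reaches from about 300 to 850 mm from the base axis. Payload 4.2 kg.
Tool frame: the origin (TCP) lies at the very end of the fingers, on their centre line; the grasp point (between the pads) lies 19 mm behind it (env.grip_depth is the distance from the TCP to the grasp point, in mm); z points along the fingers, y is the line along which they close (so a half turn about z gives the same grasp; the last joint's range is limited). The gripper opens to 91 mm and grips with 3 to 60 N. Pads are 32 mm wide; open, the fingers measure 118 mm over their backs; the gripper's body (76 mm by 178 mm) begins 60 mm behind the grasp point.
Start: joints at [-76.375, 18.312, 89.639, -0, 72.044, -1.146], TCP at [146.602, -556.017, 175.776] pointing down, gripper open.
Joint ranges: [-177.97, 177.97], [-48.28, 115.42], [12.27, 149.76], [-77.06, 257.06], [2.81, 150.46], [-146.56, 146.56]. Speed limits (degrees/s): [147.25, 147.25, 180, 180, 180, 180].

INTERFACE

Orientations are given as [roll, pitch, yaw] about the fixed x, y, z axes, in that order (R = Rz(yaw) Ry(pitch) Rx(roll)).
In Python, from workcell import env, cams gives the robot as it stands.
- The arm moves only by the tool apply_moves, never from a script. Its argument "deltas" is a list of rows, each a list of 5 numbers: the shift along the tool's x, y, z in m, then the turn about the tool's z in rad, then the opening, from -1 (shut) to 1 (fully open), so that 0 is half open. In form: [[tx, ty, tz, roll, gripper], ...]. A call has 1 to 5 rows; each row is the pose to reach, as a shift and turn from the pose commanded when the call began, along the tool's axes at that moment; what a row does not reach only later rows make up. A row lasts 1/10 s, in which the tool goes at most 50 mm and 8.59 degrees, less where a joint would pass 70% of its speed; a pose out of reach is approached as far as the arm can. A call with a gripper value outside its range is refused whole. The fingers move at their own pace and stop on an object; "grip_force" is the grip in N (left out, the last holds). Time passes only in rows, so rows that repeat a pose let the fingers close. It gives the time, the measured TCP pose, the force, the opening and the grip force at its end, in the units of the state.
- env.state(): the state, without advancing time (a new reading comes with each control period).
- cams.grab_frame(name): name is "scene" or "top"; returns the picture (384x512x3 uint8, blue, green, red); there is no depth.
- cams.get_calibration(name): a dict with "mtx" (3x3 intrinsics, pixels), "k1" (the pictures are not rectified: a ray, as slopes to the right and down, at radius r is drawn at 1 + k1 r^2 times it, then the intrinsics apply), "eye" and "attitude" of the camera in the world. Camera axes: x right, y down, z forward; pixel columns grow to the right and rows downward; lengths in mm; the calibration is good to about 2 mm. A picture is of the moment at which its call begins. get_calibration takes no time and is no camera call.
- env.job_done(): hands the job in; it is judged then, once.
The state is a dict: "time_s": time; "qpos": joint angles; "qvel": joint speeds; "effort": joint torques, N m; "ee_pos": TCP position; "ee_rot": TCP orientation; "force": force on the tool from outside, world axes, zero at the start; "torque": the same for the moment, N m; "gripper_width": finger opening in mm; "gripper_force": force on a finger pad.
Only numpy, scipy, OpenCV 4.12 (cv2) and the standard library are available. Lean on these libraries where they do the work, as an engineer would, in place of code of your own. Each camera call takes 0.05 s, during which the arm holds its last target. There are 200 camera calls.

## Working session

There is one attempt and no reset: what is moved stays moved. The work goes in short steps, Python scripts to look and compute and a tool call to move; the robot and the scene stay as the last step left them, time stands still between calls to the robot, and variables do not carry over. Pictures are saved under pics/ and viewed, at most 10 in all, crops included, and the job is handed in when it is done.

Besides the shell and the picture viewer there is one more tool, called after "Emit:" as name([rows], argument=value, ...), one row to a line, values as JSON. apply_moves: Moves the arm, as the interface text tells. Its arguments: {"type":"object","properties":{"deltas":{"type":"array"},"grip_force":{"type":"number"}},"required":["deltas"]}

```bash
mkdir -p pics; python3 - <<'E'
from workcell import env,cams
import cv2
for n in("scene","top"):
    cv2.imwrite(f"pics/{n}0.png",cams.grab_frame(n)); print(n,cams.get_calibration(n))
print(env.state())
E
```

```text
scene {'mtx': array([[377.74655868,   0.        , 259.98799114],
       [  0.        , 377.74655868, 185.44535161],
       [  0.        ,   0.        ,   1.        ]]), 'k1': 0.008819348034424078, 'eye': array([ 788.57989405, -595.85009839,  795.31700833]), 'attitude': array([-139.01295742,   -0.27152124,   26.17749881])}
top {'mtx': array([[349.67517903,   0.        , 255.18152267],
       [  0.        , 349.67517903, 191.94993852],
       [  0.        ,   0.        ,   1.        ]]), 'k1': -0.004928690018640595, 'eye': array([ 391.87339769,  -15.78058555, 1005.41448073]), 'attitude': array([-174.22635026,   -0.66712949,  -90.38040809])}
{'time_s': 0.1, 'qpos': array([-7.63745104e+01,  1.83468315e+01,  8.97008526e+01, -1.54550520e-03,
        7.20436535e+01, -1.14481670e+00]), 'qvel': array([ 0.06073896, -0.07507511, -0.14624319,  0.00136652, -0.07459552,
        0.08855232]), 'effort': array([-2.67439955e-04, -4.13333845e+01, -2.32509398e+01,  7.28848251e-02,
        4.22255835e-02, -5.53639848e-05]), 'ee_pos': array([ 146.47157923, -555.48848844,  175.00616482]), 'ee_rot': array([-1.79908651e+02, -3.55706186e-04,  1.47707837e+01]), 'force': array([-0.18915906, -0.38432123, -0.34422749]), 'torque': array([ 0.00776832, -0.02522618,  0.05047964]), 'gripper_force': 0.0, 'gripper_width': 91.28048299551955}
```

View pics/scene0.png

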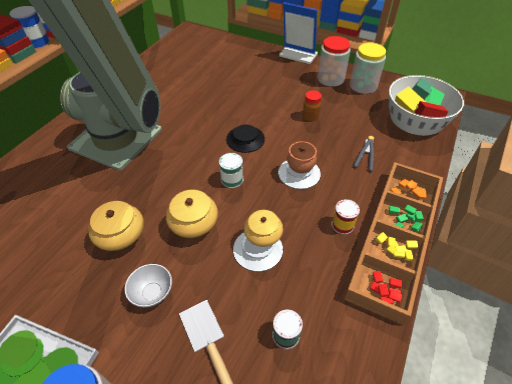

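View pics/top0.png

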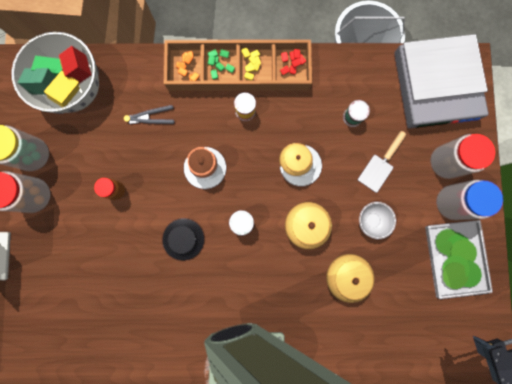

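The scene view shows three lidded brass pots: scene (116,225) and (192,213), which are large and stand on the counter, and (263,228), the smallest, on the aluminium stand at (258,250). In the top view the small one is at (296,158). The black disc, top (183,239), is the decoy stand. The copper pot is on the other aluminium stand, top (203,165). I choose the pot at top (296,158) and will check it in a close crop.

```bash
cat > h.py <<'E'
import numpy as np,cv2
from scipy.spatial.transform import Rotation as R
from workcell import env,cams
def cal(n):
    c=cams.get_calibration(n); return c['mtx'],c['k1'],np.array(c['eye']),R.from_euler('xyz',c['attitude'],degrees=True).as_matrix()
def ray(n,p):
    K,k,e,A=cal(n); d=(np.array(p,float)-K[:2,2])/np.diag(K)[:2]; u=d.copy()
    for _ in range(5): u=d/(1+k*(u@u))
    return e,A@np.array([u[0],u[1],1])
def onz(n,p,z):
    e,d=ray(n,p); return e+d*(z-e[2])/d[2]
def proj(n,P):
    K,k,e,A=cal(n); c=(np.atleast_2d(P)-e)@A; u=c[:,:2]/c[:,2:]
    u=u*(1+k*(u**2).sum(1,keepdims=True)); return u*np.diag(K)[:2]+K[:2,2]
E
python3 - <<'E'
from h import *
a=cv2.imread('pics/top0.png');b=cv2.imread('pics/scene0.png')
print(onz('top',(296,158),64),onz('scene',(263,228),64))
A=cv2.resize(a[125:200,260:335],None,fx=6,fy=6,interpolation=cv2.INTER_CUBIC)[:450,:400]
A=cv2.resize(a[130:195,270:330],(390,420),interpolation=cv2.INTER_CUBIC)
B=cv2.resize(b[205:275,228:288],(390,455),interpolation=cv2.INTER_CUBIC)[:420]
cv2.imwrite('pics/c0.png',np.hstack([A,B]))
E
```

```text
[ 579.77829238 -139.72405254   64.        ] [ 575.75918286 -139.107148     64.        ]
```

View pics/c0.png

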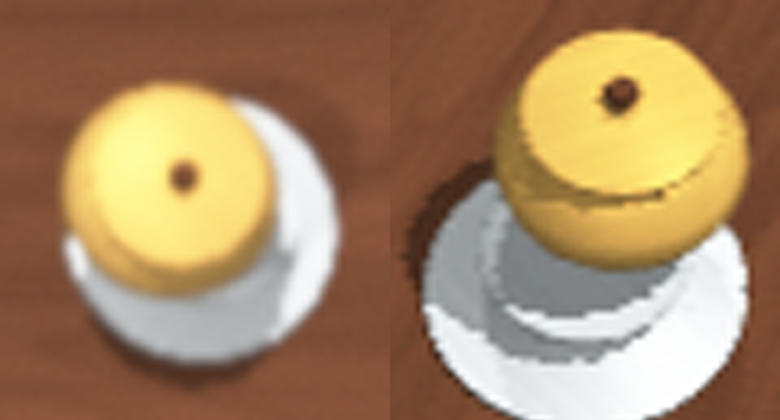

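The crop confirms it: this is the small pot, its knob at about top (298,157) and scene (275,219), sitting off-centre on a light metal stand.

```bash
cat >> h.py <<'E'
from scipy.optimize import least_squares
def circ(P,r=None):
    P=P[:,:2]; m=P.mean(0)
    f=lambda q:np.hypot(*(P-q[:2]).T)-(r if r else q[2])
    s=least_squares(f,[*m,50],loss='soft_l1',f_scale=1.0); return s.x.round(1),np.abs(s.fun).mean().round(2)
def masks(n,im,c,w=45):
    hsv=cv2.cvtColor(im,cv2.COLOR_BGR2HSV); box=np.zeros(im.shape[:2],np.uint8); cv2.circle(box,tuple(map(int,c)),w,255,-1)
    y=cv2.inRange(hsv,(18,120,60),(35,255,255))&box
    g=cv2.inRange(hsv,(0,0,95),(179,70,255))&box
    return y,g
def big(m):
    k=max(cv2.findContours(m,cv2.RETR_EXTERNAL,cv2.CHAIN_APPROX_NONE)[0],key=cv2.contourArea)
    return k[:,0].astype(float)
def pot(n,im,c):
    y,g=masks(n,im,c); P=big(y); k=P-P.mean(0); P=P+0.5*k/np.linalg.norm(k,axis=1,keepdims=True)
    W=np.array([onz(n,p,64) for p in P])
    # knob: dark pixels inside the yellow blob
    f=np.zeros(y.shape,np.uint8); cv2.drawContours(f,[big(y).astype(np.int32)],-1,255,-1)
    f=cv2.erode(f,np.ones((9,9)));v=im.max(2).astype(float); w=np.where((f>0)&(v<150),150-v,0)
    q=np.argwhere(w>0); kn=None
    if len(q): c2=(q*w[w>0][:,None]).sum(0)/w.sum(); kn=(c2[::-1].round(1),len(q),onz(n,c2[::-1],103).round(1))
    return circ(W),circ(W,46),kn
def stand(n,im,c):
    y,g=masks(n,im,c); P=big(cv2.morphologyEx(y|g,cv2.MORPH_CLOSE,np.ones((3,3))))
    yd=cv2.dilate(y,np.ones((7,7)))
    P=np.array([p for p in P if not yd[int(p[1]),int(p[0])]]); k=P-proj(n,[[570,-150,3]])[0]; P=P+0.5*k/np.linalg.norm(k,axis=1,keepdims=True)
    W=np.array([onz(n,p,3) for p in P]); return len(P),circ(W),circ(W,60)
E
python3 - <<'E'
from h import *
for n,c in(('top',(300,163)),('scene',(260,240))):
    im=cv2.imread(f'pics/{n}0.png'); print(n,'pot',pot(n,im,c)); print('stand',stand(n,im,c))
a=cv2.imread('pics/top0.png')
for k,p,z in(('copper',(202,162),80),('tin',(245,106),60),('green',(357,113),75),('spat',(377,173),3),('spatend',(403,133),5),('big',(309,226),60),('whitetin',(241,223),75),('bowl',(378,220),40)): print(k,onz('top',p,z).round())
E
```

```text
top pot ((array([ 577.2, -138.5,   43.8]), np.float64(0.79)), (array([ 577.5, -138.6,   50. ]), np.float64(2.16)), (array([297.7, 157.3]), 7, array([ 573.9, -139.1,  103. ])))
stand (72, (array([ 572.1, -160. ,   63.1]), np.float64(0.68)), (array([ 569. , -162.1,   50. ]), np.float64(1.67)))
scene pot ((array([ 575.1, -137.7,   47.9]), np.float64(2.21)), (array([ 575.6, -137.9,   50. ]), np.float64(2.55)), (array([261.6, 222. ]), 52, array([ 577.2, -150.3,  103. ])))
stand (90, (array([ 572.2, -160.4,   61.2]), np.float64(0.6)), (array([ 572.6, -161.6,   50. ]), np.float64(0.93)))
copper [567. 115.  80.]
tin [728.  -1.  60.]
green [ 702. -309.   75.]
spat [ 547. -383.    3.]
spatend [ 665. -464.    5.]
big [ 394. -172.   60.]
whitetin [403.  11.  75.]
bowl [ 410. -367.   40.]
```

Measured at belly or foot height, and the two views agree:
- Pot axis: about (576,-138.5).
- Stand axis: about (572,-160.5).
- Offset: about 22 mm, within the stated 15–22 mm.

I'll push along about -y with the flat back of the closed fingers from the +y side, turning the tool +0.437 rad.

Emit:
apply_moves([
  [0.04,-0.026,0,0.14,-1],
  [0.08,-0.053,0,0.28,-1],
  [0.12,-0.08,0,0.437,-1],
  [0.16,-0.106,0,0.437,-1],
  [0.2,-0.132,0,0.437,-1],
], grip_force=5)

```text
time_s: 0.6
ee_pos: [307.1, -375.6, 175.5]
ee_rot: [-180.0, 0.0, -10.3]
force: [0.0, -0.8, -0.7]
gripper_width: 54.2
gripper_force: 0.0
```

Emit:
apply_moves([
  [0.025,-0.04,0,0,-1],
  [0.05,-0.08,0,0,-1],
  [0.075,-0.12,0,0,-1],
  [0.1,-0.16,0,0,-1],
  [0.125,-0.2,0,0,-1],
])

```text
time_s: 1.1
ee_pos: [465.8, -201.1, 175.5]
ee_rot: [180.0, 0.0, -10.3]
force: [1.6, -0.7, 0.2]
gripper_width: 14.0
gripper_force: 0.0
```

Emit:
apply_moves([
  [0.025,-0.04,0,0,-1],
  [0.05,-0.08,0,0,-1],
  [0.075,-0.12,0,0,-1],
  [0.098,-0.166,0,0,-1],
  [0.098,-0.166,0,0,-1],
])

```text
time_s: 1.6
ee_pos: [593.8, -52.3, 174.6]
ee_rot: [-179.9, -0.0, -10.0]
force: [-0.8, -0.9, 0.0]
gripper_width: 0.7
gripper_force: 0.0
```

Emit:
apply_moves([
  [0,0,0.03,0,-1],
  [0,0,0.06,0,-1],
  [0,0,0.09,0,-1],
  [0,0,0.122,0,-1],
  [0,0,0.122,0,-1],
])

```text
time_s: 2.1
ee_pos: [586.4, -57.2, 49.3]
ee_rot: [179.9, 0.6, -10.3]
force: [-1.0, -0.5, -0.5]
gripper_width: 0.4
gripper_force: 0.0
```

Emit:
apply_moves([
  [0,0.004,0,0,-1],
  [0,0.008,0,0,-1],
  [0,0.011,0,0,-1],
  [0,0.013,0,0,-1],
  [0,0.014,0,0,-1],
])

```text
time_s: 2.6
ee_pos: [588.9, -71.2, 54.6]
ee_rot: [180.0, -0.1, -10.3]
force: [-0.1, 0.3, 0.5]
gripper_width: 0.6
gripper_force: 0.0
```

```bash
cat > look.py <<'E'
from h import *
import sys
s=env.state();print(s['ee_pos'].round(1),s['force'].round(2),s['ee_rot'].round(1))
for n,c in(('top',(300,163)),('scene',(260,240))):
    im=cams.grab_frame(n);cv2.imwrite(f'pics/{n}{sys.argv[1]}.png',im); print(n,'pot',pot(n,im,c))
E
python3 look.py 1; python3 - <<'E'
import cv2,numpy as np
f=lambda a:cv2.resize(a,None,fx=4,fy=4)
a=cv2.imread('pics/top1.png')[100:230,250:345];b=cv2.imread('pics/scene1.png')[160:290,210:305]
cv2.imwrite('pics/c1.png',f(np.hstack([a,b])))
E
```

```text
[588.9 -71.2  54.6] [-0.06  0.28  0.46] [ 1.80e+02 -1.00e-01 -1.03e+01]
top pot ((array([ 606.6, -132.2,   17.7]), np.float64(2.33)), (array([ 642.1, -113.3,   50. ]), np.float64(8.51)), None)
scene pot ((array([ 574.9, -137.6,   48. ]), np.float64(2.18)), (array([ 575.2, -137.8,   50. ]), np.float64(2.55)), (array([262.4, 219.6]), 43, array([ 576. , -143.6,  103. ])))
```

View pics/c1.png

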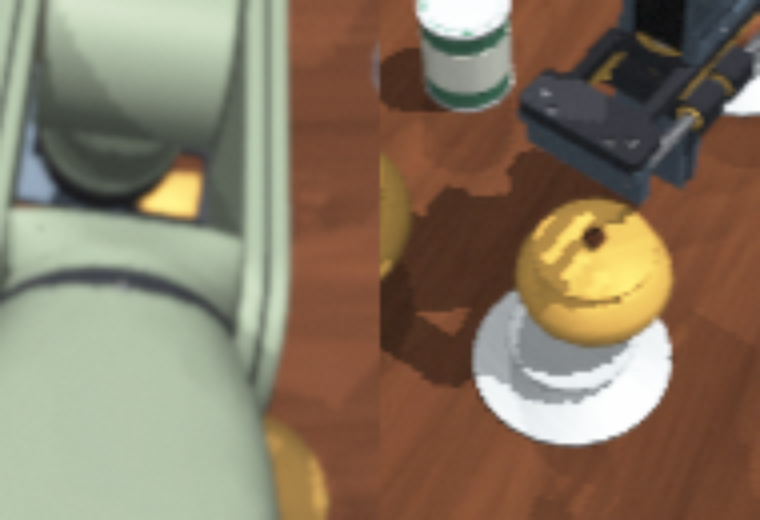

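The top view is blocked by the arm. The scene view shows the pot at crop (595,270), untouched, with the finger just short of it. I'll approach slowly.

Emit:
apply_moves([
  [0,0.001,0,0,-1],
  [0,0.002,0,0,-1],
  [0,0.003,0,0,-1],
  [0,0.004,0,0,-1],
  [0,0.005,0,0,-1],
])

```text
time_s: 3.2
ee_pos: [587.6, -75.8, 53.7]
ee_rot: [180.0, 0.0, -10.3]
force: [-0.7, 0.7, -1.1]
gripper_width: 0.6
gripper_force: 0.0
```

Emit:
apply_moves([
  [0,0.001,0,0,-1],
  [0,0.002,0,0,-1],
  [0,0.003,0,0,-1],
  [0,0.004,0,0,-1],
  [0,0.005,0,0,-1],
])

```text
time_s: 3.7
ee_pos: [586.7, -80.7, 53.7]
ee_rot: [180.0, -0.0, -10.3]
force: [-0.1, -0.3, -0.2]
gripper_width: 0.5
gripper_force: 0.0
```

```bash
python3 look.py 2 | grep -v top
```

```text
[586.7 -80.7  53.7] [-0.06 -0.33 -0.17] [180.   -0.  -10.3]
scene pot ((array([ 575.3, -138.5,   47.3]), np.float64(1.8)), (array([ 575.5, -138.6,   50. ]), np.float64(2.04)), (array([262.5, 219.5]), 40, array([ 576. , -143.3,  103. ])))
```

Emit:
apply_moves([
  [0,0.0007,0,0,-1],
  [0,0.0014,0,0,-1],
  [0,0.0021,0,0,-1],
  [0,0.0028,0,0,-1],
  [0,0.0035,0,0,-1],
])

```text
time_s: 4.3
ee_pos: [586.1, -84.1, 53.7]
ee_rot: [180.0, -0.0, -10.3]
force: [-0.4, -0.8, 0.3]
gripper_width: 0.3
gripper_force: 0.0
```

Emit:
apply_moves([
  [0,0.0007,0,0,-1],
  [0,0.0014,0,0,-1],
  [0,0.0021,0,0,-1],
  [0,0.0028,0,0,-1],
  [0,0.0035,0,0,-1],
])

```text
time_s: 4.8
ee_pos: [585.5, -87.6, 53.7]
ee_rot: [180.0, 0.0, -10.3]
force: [0.7, 0.4, 0.2]
gripper_width: 0.5
gripper_force: 0.0
```

```bash
python3 look.py 3 | grep -v top
```

```text
[585.5 -87.6  53.7] [0.71 0.39 0.23] [180.    0.  -10.3]
scene pot ((array([ 575.7, -139.7,   46.7]), np.float64(2.0)), (array([ 575.9, -140. ,   50. ]), np.float64(2.08)), (array([261.6, 221.3]), 28, array([ 576.4, -148.6,  103. ])))
```

```bash
python3 - <<'E'
import cv2,numpy as np
f=lambda i:cv2.imread(f'pics/scene{i}.png')[190:280,225:300]
cv2.imwrite('pics/c3.png',cv2.resize(np.hstack([f(1),f(3)]),None,fx=5,fy=5))
E
```

```text
(no output)
```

View pics/c3.png

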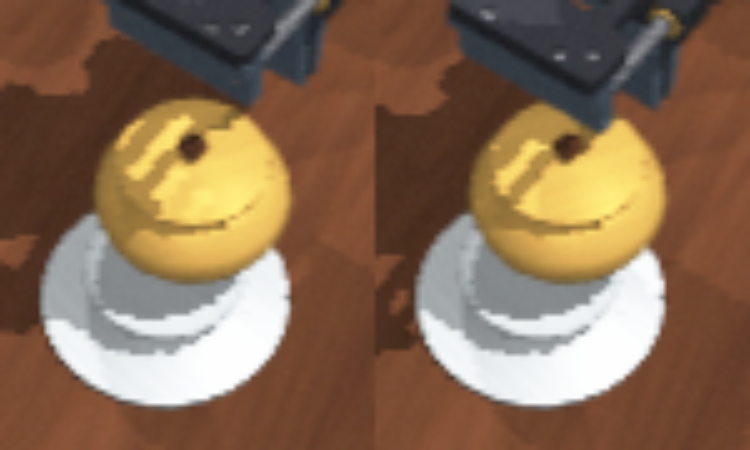

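The two crops are the same: the pot is still at crop (190,190), and the hand only hides its back edge. So there's no contact yet. I'll track the pot by its lower silhouette.

```bash
cat > track.py <<'E'
from h import *
import sys
def low(im,r=None,c0=None):
    y,_=masks('scene',im,(260,240)); P=big(y)
    b=P[:,1].max(); P=P[P[:,1]>b-22]
    return circ(P,r)[0]
q0=low(cv2.imread('pics/scene0.png')); r=q0[2]
def hires(im):
    y,_=masks('scene',im,(260,240)); P=big(y); P=P[P[:,1]>P[:,1].max()-22]
    s=least_squares(lambda q:np.hypot(*(P-q[:2]).T)-r,[262,228],loss='soft_l1'); return s.x
p0=hires(cv2.imread('pics/scene0.png')); im=cams.grab_frame('scene')
if len(sys.argv)>1: cv2.imwrite(f'pics/scene{sys.argv[1]}.png',im)
p=hires(im); s=env.state()
print(s['time_s'],s['ee_pos'].round(1),s['force'].round(1),'px',p.round(2),'moved',(onz('scene',p,64)-onz('scene',p0,64)).round(1)[:2])
E
python3 track.py
```

```text
4.95 [585.5 -87.6  53.7] [ 0.6  0.9 -0.7] px [263.08 226.51] moved [-0.2  0. ]
```

Emit:
apply_moves([
  [0,0.0007,0,0,-1],
  [0,0.0014,0,0,-1],
  [0,0.0021,0,0,-1],
  [0,0.0028,0,0,-1],
  [0,0.0035,0,0,-1],
])

```text
time_s: 5.45
ee_pos: [584.9, -91.0, 53.8]
ee_rot: [180.0, -0.0, -10.3]
force: [-0.2, -0.9, 0.4]
gripper_width: 0.5
gripper_force: 0.0
```

```bash
python3 track.py
```

```text
5.5 [584.8 -91.1  53.7] [ 0.8 -0.4 -0.3] px [263.04 226.52] moved [-0.2 -0. ]
```

Emit:
apply_moves([
  [0,0.0007,0,0,-1],
  [0,0.0014,0,0,-1],
  [0,0.0021,0,0,-1],
  [0,0.0028,0,0,-1],
  [0,0.0035,0,0,-1],
])

```text
time_s: 6.0
ee_pos: [584.2, -94.5, 53.8]
ee_rot: [180.0, -0.0, -10.3]
force: [-0.5, 0.0, 0.5]
gripper_width: 0.6
gripper_force: 0.0
```

```bash
python3 track.py 5
```

```text
6.05 [584.2 -94.6  53.8] [-0.5  0.6  0.1] px [263.04 226.53] moved [-0.2 -0.1]
```

```bash
python3 - <<'E'
from h import *
im=cv2.imread('pics/scene5.png'); s=4
o=cv2.resize(im[120:270,170:340],None,fx=s,fy=s,interpolation=cv2.INTER_CUBIC)
for P in([584.2,-94.6,53.8],[584.2,-94.6,133],[576,-138.5,64]):
    p=proj('scene',[P])[0]; print(p); cv2.drawMarker(o,tuple(((p-[170,120])*s).astype(int)),(255,0,255),0,14,2)
cv2.imwrite('pics/c5.png',o)
E
```

```text
[274.12151678 218.03004493]
[275.27576374 197.33812288]
[263.2061199 227.8449627]
```

View pics/c5.png

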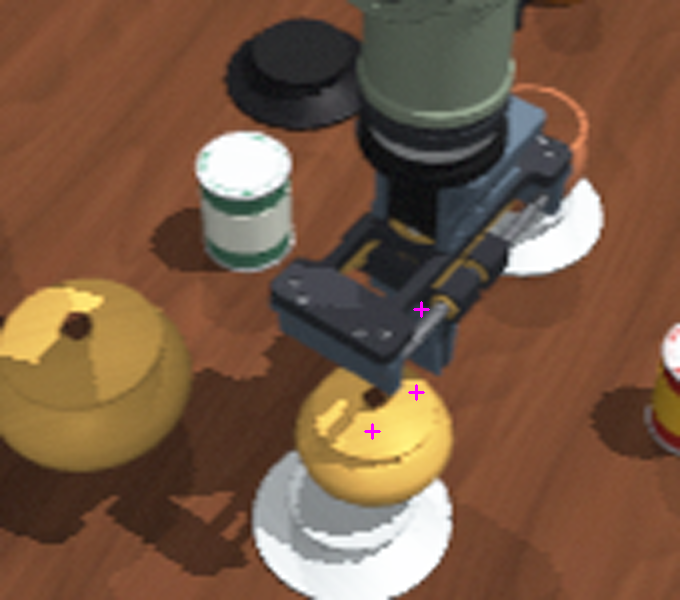

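The finger comes down just behind the pot at crop (430,355) and looks about to touch. I'll continue slowly.

Emit:
apply_moves([
  [0,0.0006,0,0,-1],
  [0,0.0012,0,0,-1],
  [0,0.0018,0,0,-1],
  [0,0.0024,0,0,-1],
  [0,0.003,0,0,-1],
])

```text
time_s: 6.55
ee_pos: [583.7, -97.4, 53.7]
ee_rot: [180.0, -0.0, -10.3]
force: [0.8, -1.0, 0.1]
gripper_width: 0.5
gripper_force: 0.0
```

```bash
python3 track.py 6
```

```text
6.6 [583.7 -97.5  53.7] [-0.3 -0.4 -0.5] px [263.02 226.52] moved [-0.3 -0.1]
```

```bash
python3 - <<'E'
from h import *
im=cv2.imread('pics/scene6.png'); b=cams.grab_frame('top')
o=cv2.resize(im[190:255,235:300],None,fx=8,fy=8,interpolation=cv2.INTER_CUBIC)
for P in([583.7,-97.5,53.7],[583.7,-97.5,106]):
    p=proj('scene',[P])[0]; print(p); cv2.drawMarker(o,tuple(((p-[235,190])*8).astype(int)),(255,0,255),0,14,1)
t=cv2.resize(b[100:204,270:304],None,fx=5,fy=5,interpolation=cv2.INTER_CUBIC)
p=proj('top',[[583.7,-97.5,53.7]])[0];print(p)
cv2.imwrite('pics/c6.png',np.hstack([o,t]))
E
```

```text
[273.4291059  218.85270724]
[274.14351887 205.51987271]
[280.25715088 157.40095042]
```

View pics/c6.png

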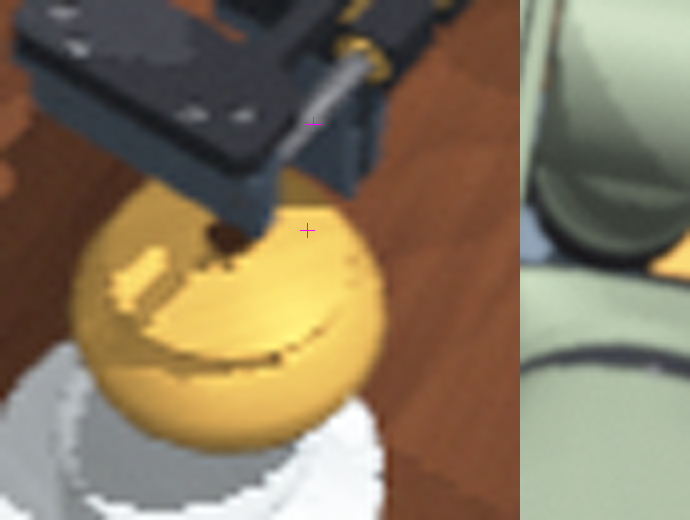

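```bash
python3 - <<'E'
from h import *
T=np.array([583.7,-97.5,53.7]);x=np.array([.984,-.179,0]);y=np.array([-.179,-.984,0])
q=lambda a,b,z:(T+a*x+b*y+[0,0,z])
for nm,a,b,z in(('body near +x bottom',38,89,79),('body near -x bottom',-38,89,79),('body far +x',38,-89,79),('tip back +x',16,-13.5,0),('tip front +x',16,13.5,0),('finger back +x z79',16,-13.5,79)):
    print(nm,proj('scene',[q(a,b,z)])[0].round(1))
print('seen near corner',onz('scene',(268.5,219.4),133),'tip corner',onz('scene',(279.4,214.4),53.7))
print(env.state()['qpos'].round(2))
E
```

```text
body near +x bottom [265.  233.2]
body near -x bottom [236.7 215.6]
body far +x [309.6 182.1]
tip back +x [282.1 218.4]
tip front +x [275.7 225.8]
finger back +x z79 [283.8 197.8]
seen near corner [ 596.70037447 -156.8240529   133.        ] tip corner [591.13594147 -78.90069968  53.7       ]
[-1.059e+01  2.549e+01  9.728e+01 -1.000e-02  5.723e+01  8.969e+01]
```

The drawn hand sits 8–14 px higher in the picture than the reported pose predicts, and there's been no contact. I'll back off to see the finger clearly before going further.

Emit:
apply_moves([
  [0,-0.01,0,0,-1],
  [0,-0.03,0,0,-1],
  [0,-0.05,0,0,-1],
  [0,-0.06,0,0,-1],
  [0,-0.06,0,0,-1],
])

```text
time_s: 7.15
ee_pos: [594.6, -36.9, 53.7]
ee_rot: [-180.0, -0.0, -10.1]
force: [0.5, 0.0, -0.5]
gripper_width: 0.7
gripper_force: 0.0
```

```bash
python3 track.py 7; python3 - <<'E'
from h import *
im=cv2.imread('pics/scene7.png'); b=cams.grab_frame('top'); T=env.state()['ee_pos'];T=np.array(T)
cv2.imwrite('pics/top7.png',b)
o=cv2.resize(im[150:250,235:325],None,fx=6,fy=6,interpolation=cv2.INTER_CUBIC)
x=np.array([.984,-.179,0]);y=np.array([-.179,-.984,0])
for a,bb,z in((16,-13.5,0),(16,13.5,0),(-16,13.5,0),(38,89,79)):
    p=proj('scene',[T+a*x+bb*y+[0,0,z]])[0]; print(p); cv2.drawMarker(o,tuple(((p-[235,150])*6).astype(int)),(255,0,255),0,14,1)
cv2.imwrite('pics/c7.png',o)
E
```

```text
7.2 [594.4 -37.8  53.7] [ 0.2 -0.7 -0.7] px [263.09 226.54] moved [-0.1 -0. ]
[295.55955334 202.76381375]
[289.59003745 209.65921137]
[278.89686944 203.55570281]
[281.15911229 214.58736996]
```

View pics/c7.png

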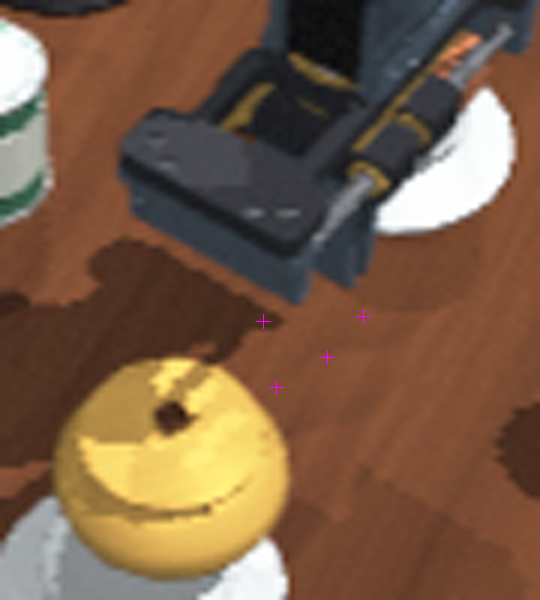

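```bash
python3 - <<'E'
from h import *
print('base',proj('scene',[[0,0,0],[0,0,15]]).round(1),proj('top',[[0,0,0],[146,-556,176],[146,-556,255]]).round(1))
for p in((70,152),(160,127),(118,163)): print(p,onz('scene',p,5).round(0))
print('tip corner at z53.7',onz('scene',(293.3,198),53.7).round(1))
e,d=ray('scene',(293.3,198))
T=np.array(env.state()['ee_pos']);x=np.array([.984,-.179,0]);y=np.array([-.179,-.984,0]);C=T+16*x+13.5*y
print('expected corner',C.round(1)); 
for z in(60,70,80,90,100): print(z,(e+d*(z-e[2])/d[2]-C).round(1))
E
```

```text
base [[115.9 138.5]
 [114.5 134.9]] [[246.1 370.5]
 [485.1 332.4]
 [510.1 343.7]]
(70, 152) [ -77. -112.    5.]
(160, 127) [ 94. 102.   5.]
(118, 163) [ 81. -84.   5.]
tip corner at z53.7 [601.5 -16.3  53.7]
expected corner [607.7 -54.5  53.7]
60 [-4.6 33.3  6.3]
70 [-2.1 25.5 16.3]
80 [ 0.4 17.7 26.3]
90 [ 2.9  9.9 36.3]
100 [ 5.5  2.1 46.3]
```

View pics/top7.png

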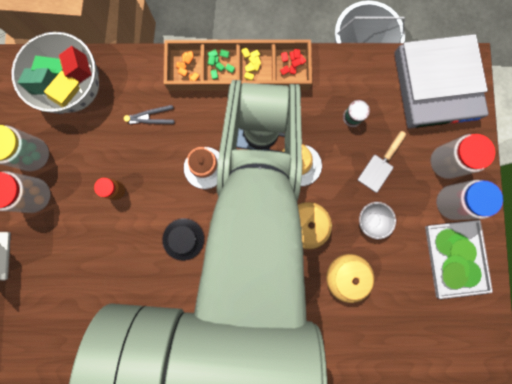

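The base projects correctly, and in the top view the wrist is at the right y. So the fingertips look about 45 mm higher than reported, passing over the lid. I'll check this by lowering over the bare counter while watching the force.

Emit:
apply_moves([
  [0,0,0.008,0,-1],
  [0,0,0.018,0,-1],
  [0,0,0.028,0,-1],
  [0,0,0.036,0,-1],
  [0,0,0.038,0,-1],
])

```text
time_s: 7.75
ee_pos: [593.3, -38.5, 14.0]
ee_rot: [180.0, 0.2, -10.3]
force: [-0.5, -1.1, 0.3]
gripper_width: 0.5
gripper_force: 0.0
```

```bash
python3 track.py 8; python3 - <<'E'
from h import *
im=cv2.imread('pics/scene8.png'); T=np.array(env.state()['ee_pos'])
o=cv2.resize(im[150:250,235:325],None,fx=6,fy=6,interpolation=cv2.INTER_CUBIC)
x=np.array([.984,-.179,0]);y=np.array([-.179,-.984,0])
for a,bb,z in((16,-13.5,0),(16,13.5,0),(-16,13.5,0)):
    p=proj('scene',[T+a*x+bb*y+[0,0,z]])[0]; print(p); cv2.drawMarker(o,tuple(((p-[235,150])*6).astype(int)),(255,0,255),0,14,1)
cv2.imwrite('pics/c8.png',o)
E
```

```text
7.8 [593.6 -38.4  14.4] [-0.7  0.3  1.1] px [263.11 226.55] moved [-0.1 -0. ]
[294.11793883 212.13216316]
[288.31288429 218.95273941]
[277.96415352 212.91768815]
```

View pics/c8.png

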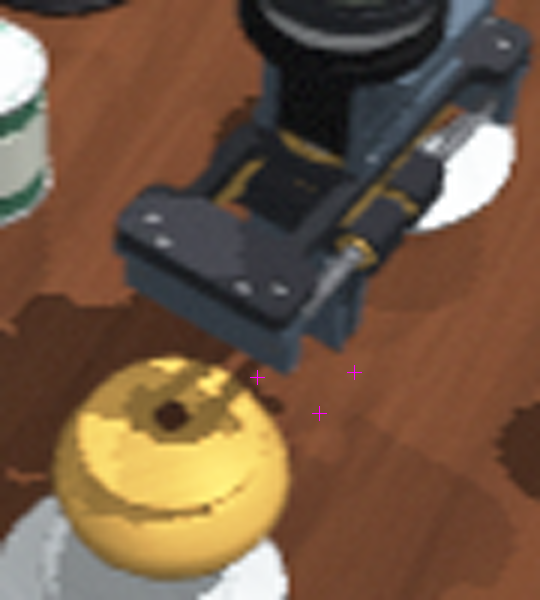

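The drawn tip corner is at crop (335,350), about 10 px above the marker at (319,413), and the pot hasn't moved. I've now used all my pictures, so I'll go on with numbers only and probe downward gently.

Emit:
apply_moves([
  [0,0,0.002,0,-1],
  [0,0,0.005,0,-1],
  [0,0,0.008,0,-1],
  [0,0,0.01,0,-1],
  [0,0,0.011,0,-1],
])

```text
time_s: 8.3
ee_pos: [594.3, -38.3, 4.5]
ee_rot: [180.0, 0.0, -10.3]
force: [0.1, -0.2, -0.3]
gripper_width: 0.4
gripper_force: 0.0
```

Emit:
apply_moves([
  [0,0,0.001,0,-1],
  [0,0,0.002,0,-1],
  [0,0,0.003,0,-1],
  [0,0,0.0035,0,-1],
  [0,0,0.004,0,-1],
])

```text
time_s: 8.8
ee_pos: [594.4, -38.3, 0.7]
ee_rot: [180.0, -0.0, -10.3]
force: [-0.1, 0.4, 0.2]
gripper_width: 0.6
gripper_force: 0.0
```

Emit:
apply_moves([
  [0,0,0.001,0,-1],
  [0,0,0.002,0,-1],
  [0,0,0.003,0,-1],
  [0,0,0.004,0,-1],
  [0,0,0.005,0,-1],
])

```text
time_s: 9.3
ee_pos: [594.4, -38.3, -4.4]
ee_rot: [180.0, -0.0, -10.3]
force: [-0.5, -0.3, 0.7]
gripper_width: 0.7
gripper_force: 0.0
```

```bash
python3 track.py 9; ls; python3 - <<'E'
from h import *
s=env.state();print({k:np.round(v,2) for k,v in s.items()})
# wrist column in top picture for the y hypotheses
for Y in(-38,-5):
  for z in(250,350): print(Y,z,proj('top',[[594,Y,z]])[0].round(1))
E
```

```text
9.35 [594.3 -38.3  -4.5] [-1.1  0.1  0.7] px [263.13 226.56] moved [ 0.  -0.1]
h.py
look.py
pics
track.py
{'time_s': np.float64(9.35), 'qpos': array([-4.7900e+00,  2.9470e+01,  1.0031e+02, -1.0000e-02,  5.0240e+01,
        9.5480e+01]), 'qvel': array([0.08, 0.03, 0.05, 0.  , 0.3 , 0.01]), 'effort': array([ 0.000e+00, -4.691e+01, -1.849e+01,  2.000e-02, -1.000e-01,
        0.000e+00]), 'ee_pos': array([594.28, -38.31,  -4.51]), 'ee_rot': array([ 1.7999e+02,  2.0000e-02, -1.0270e+01]), 'force': array([-1.06,  0.09,  0.65]), 'torque': array([ 0.04, -0.01, -0.03]), 'gripper_force': np.float64(0.0), 'gripper_width': np.float64(0.56)}
-38 250 [260.7 135.2]
-38 350 [262.1 121.6]
-5 250 [245.7 135.3]
-5 350 [244.9 121.7]
```

The tool reports z = -4.4 with nothing touched, so the reported z reads about 43 mm too low. I'll raise to a reported z of 0, which is about 43 mm true: tip below the belly, hand body clear of the knob. Then I'll approach again.

Emit:
apply_moves([
  [0,0,-0.004,0,-1],
  [0,0.01,-0.0045,0,-1],
  [0,0.02,-0.0045,0,-1],
  [0,0.026,-0.0045,0,-1],
  [0,0.028,-0.0045,0,-1],
])

```text
time_s: 9.85
ee_pos: [589.1, -67.0, 0.2]
ee_rot: [180.0, 0.0, -10.3]
force: [0.1, -0.4, 0.4]
gripper_width: 0.3
gripper_force: 0.0
```

Emit:
apply_moves([
  [0,0.001,0,0,-1],
  [0,0.002,0,0,-1],
  [0,0.003,0,0,-1],
  [0,0.004,0,0,-1],
  [0,0.005,0,0,-1],
])

```text
time_s: 10.35
ee_pos: [588.5, -70.7, 0.2]
ee_rot: [180.0, -0.0, -10.2]
force: [-0.0, -0.8, -0.4]
gripper_width: 0.6
gripper_force: 0.0
```

```bash
python3 track.py 10
```

```text
10.4 [ 5.885e+02 -7.080e+01  2.000e-01] [ 0.1 -0.4 -1.1] px [262.83 226.63] moved [-0.5 -0.5]
```

Emit:
apply_moves([
  [0,0.0006,0,0,-1],
  [0,0.0012,0,0,-1],
  [0,0.0018,0,0,-1],
  [0,0.0024,0,0,-1],
  [0,0.003,0,0,-1],
])

```text
time_s: 10.9
ee_pos: [588.0, -73.8, 0.2]
ee_rot: [180.0, -0.0, -10.3]
force: [-1.2, -0.3, -0.2]
gripper_width: 0.9
gripper_force: 0.0
```

```bash
python3 track.py 11
```

```text
10.95 [ 5.879e+02 -7.390e+01  2.000e-01] [-0.4 -0.3  0.2] px [262.77 226.62] moved [-0.7 -0.6]
```

Emit:
apply_moves([
  [0,0.0007,0,0,-1],
  [0,0.0014,0,0,-1],
  [0,0.0021,0,0,-1],
  [0,0.0028,0,0,-1],
  [0,0.0035,0,0,-1],
])

```text
time_s: 11.45
ee_pos: [587.3, -77.3, 0.3]
ee_rot: [180.0, -0.0, -10.3]
force: [-0.6, 0.8, 0.5]
gripper_width: 0.9
gripper_force: 0.0
```

```bash
python3 track.py 12
```

```text
11.5 [ 5.873e+02 -7.740e+01  2.000e-01] [ 0.2 -0.2  0.3] px [262.64 226.62] moved [-0.9 -0.7]
```

Emit:
apply_moves([
  [0,0.0006,0,0,-1],
  [0,0.0012,0,0,-1],
  [0,0.0018,0,0,-1],
  [0,0.0024,0,0,-1],
  [0,0.003,0,0,-1],
])

```text
time_s: 12.0
ee_pos: [586.8, -80.2, 0.2]
ee_rot: [180.0, -0.0, -10.3]
force: [-0.3, 0.3, -0.0]
gripper_width: 0.5
gripper_force: 0.0
```

```bash
python3 track.py 13
```

```text
12.05 [ 5.868e+02 -8.030e+01  2.000e-01] [ 0.5 -0.4 -0.1] px [262.62 226.7 ] moved [-0.9 -0.9]
```

Emit:
apply_moves([
  [0,0.0006,0,0,-1],
  [0,0.0012,0,0,-1],
  [0,0.0018,0,0,-1],
  [0,0.0024,0,0,-1],
  [0,0.003,0,0,-1],
])

```text
time_s: 12.55
ee_pos: [586.3, -83.2, 0.3]
ee_rot: [180.0, -0.0, -10.3]
force: [-0.4, 0.2, 0.1]
gripper_width: 0.9
gripper_force: 0.0
```

```bash
python3 track.py 14
```

```text
12.6 [ 5.863e+02 -8.320e+01  2.000e-01] [-0.6  0.4  0.4] px [262.65 226.62] moved [-0.9 -0.7]
```

Emit:
apply_moves([
  [0,0.0006,0,0,-1],
  [0,0.0012,0,0,-1],
  [0,0.0018,0,0,-1],
  [0,0.0024,0,0,-1],
  [0,0.003,0,0,-1],
])

```text
time_s: 13.1
ee_pos: [586.0, -85.8, 0.4]
ee_rot: [-180.0, -0.0, -10.3]
force: [1.8, 2.9, 1.4]
gripper_width: 0.3
gripper_force: 1.4
```

```bash
python3 track.py 15; python3 - <<'E'
from h import *
# finger/hand: lowest blue-grey pixels, and pot contour differences
for i in(0,10,13,15):
    im=cv2.imread(f'pics/scene{i}.png'); y,_=masks('scene',im,(260,240)); P=big(y); print(i,cv2.contourArea(P.astype(np.float32)),P.min(0),P.max(0))
im=cv2.imread('pics/scene15.png').astype(int); m=((im[...,0]-im[...,2]>12)&(im.max(2)<150)).astype(np.uint8)*255; m[:, :220]=0;m[:,330:]=0
for k in cv2.findContours(m,0,1)[0]:
    if cv2.contourArea(k)>15: print(cv2.boundingRect(k),k[k[:,0,1].argmax(),0])
E
```

```text
13.15 [ 5.859e+02 -8.600e+01  3.000e-01] [0.1 2.5 1.4] px [262.06 227.24] moved [-1.4 -2.9]
0 1034.5 [244. 210.] [282. 245.]
10 807.0 [244. 214.] [282. 245.]
13 732.5 [244. 217.] [282. 245.]
15 704.5 [243. 218.] [282. 246.]
(274, 332, 25, 14) [286 345]
(244, 211, 29, 19) [269 229]
(223, 180, 19, 7) [228 186]
(221, 166, 21, 7) [226 172]
(281, 160, 25, 37) [281 196]
(320, 0, 10, 29) [325  28]
(268, 0, 50, 54) [312  53]
(248, 0, 20, 8) [262   7]
```

Contact at a reported y of about -84, with a force of about 2.7 N, and the pot is sliding. I'll keep going slowly.

Emit:
apply_moves([
  [0,0.0006,0,0,-1],
  [0,0.0012,0,0,-1],
  [0,0.0018,0,0,-1],
  [0,0.0024,0,0,-1],
  [0,0.003,0,0,-1],
])

```text
time_s: 13.65
ee_pos: [585.2, -89.0, 0.3]
ee_rot: [180.0, -0.0, -10.3]
force: [0.4, 2.4, 1.2]
gripper_width: 0.5
gripper_force: 1.5
```

```bash
python3 track.py 16
```

```text
13.7 [ 5.852e+02 -8.910e+01  2.000e-01] [0.6 2.5 0.4] px [261.13 228.04] moved [-2.4 -5.9]
```

Emit:
apply_moves([
  [0,0.0006,0,0,-1],
  [0,0.0012,0,0,-1],
  [0,0.0018,0,0,-1],
  [0,0.0024,0,0,-1],
  [0,0.003,0,0,-1],
])

```text
time_s: 14.2
ee_pos: [584.7, -92.0, 0.2]
ee_rot: [180.0, -0.0, -10.3]
force: [0.0, 2.4, 1.8]
gripper_width: 0.4
gripper_force: 1.5
```

```bash
python3 track.py 17
```

```text
14.25 [ 5.846e+02 -9.210e+01  2.000e-01] [0.5 2.4 0.2] px [260.38 228.97] moved [-2.8 -9. ]
```

Emit:
apply_moves([
  [0,0.0007,0,0,-1],
  [0,0.0014,0,0,-1],
  [0,0.0021,0,0,-1],
  [0,0.0028,0,0,-1],
  [0,0.0035,0,0,-1],
])

```text
time_s: 14.75
ee_pos: [584.0, -95.4, 0.2]
ee_rot: [180.0, 0.0, -10.3]
force: [0.6, 2.8, 1.2]
gripper_width: 0.9
gripper_force: 1.5
```

Emit:
apply_moves([
  [0,0.0007,0,0,-1],
  [0,0.0014,0,0,-1],
  [0,0.0021,0,0,-1],
  [0,0.0028,0,0,-1],
  [0,0.0035,0,0,-1],
])

```text
time_s: 15.25
ee_pos: [583.4, -98.9, 0.3]
ee_rot: [180.0, -0.0, -10.3]
force: [0.5, 3.0, 1.7]
gripper_width: 0.5
gripper_force: 1.5
```

Emit:
apply_moves([
  [0,0.0006,0,0,-1],
  [0,0.0012,0,0,-1],
  [0,0.0018,0,0,-1],
  [0,0.0024,0,0,-1],
  [0,0.003,0,0,-1],
])

```text
time_s: 15.75
ee_pos: [582.9, -101.8, 0.2]
ee_rot: [180.0, 0.0, -10.3]
force: [0.5, 2.8, 1.2]
gripper_width: 0.8
gripper_force: 1.5
```

```bash
python3 track.py 18
```

```text
15.8 [ 5.829e+02 -1.020e+02  3.000e-01] [0.3 3.5 0.5] px [257.6  231.99] moved [ -4.8 -19.4]
```

Emit:
apply_moves([
  [0,0.0006,0,0,-1],
  [0,0.0012,0,0,-1],
  [0,0.0018,0,0,-1],
  [0,0.0024,0,0,-1],
  [0,0.0027,0,0,-1],
])

```text
time_s: 16.3
ee_pos: [582.4, -104.5, 0.2]
ee_rot: [180.0, -0.0, -10.3]
force: [0.5, 3.3, 1.0]
gripper_width: 0.2
gripper_force: 1.5
```

Emit:
apply_moves([
  [0,-0.0005,0,0,-1],
  [0,-0.003,0,0,-1],
  [0,-0.01,0,0,-1],
  [0,-0.025,0,0,-1],
  [0,-0.04,0,0,-1],
])

```text
time_s: 16.8
ee_pos: [589.6, -64.0, 0.2]
ee_rot: [180.0, 0.0, -10.3]
force: [-0.7, 0.1, -0.0]
gripper_width: 0.3
gripper_force: 0.0
```

Emit:
apply_moves([
  [0,-0.01,-0.02,0,-1],
  [0,-0.01,-0.05,0,-1],
  [0,-0.01,-0.08,0,-1],
  [0,-0.01,-0.12,0,-1],
  [0,-0.01,-0.14,0,-1],
])

```text
time_s: 17.3
ee_pos: [593.1, -53.9, 143.8]
ee_rot: [-180.0, -0.3, -10.2]
force: [0.6, 0.3, 0.2]
gripper_width: 0.4
gripper_force: 0.0
```

Emit:
apply_moves([
  [-0.04,-0.01,0,0,-1],
  [-0.08,-0.02,0,0,-1],
  [-0.12,-0.03,0,0,-1],
  [-0.16,-0.04,0,0,-1],
  [-0.2,-0.05,0,0,-1],
])

```text
time_s: 17.8
ee_pos: [401.7, 31.1, 140.2]
ee_rot: [-180.0, -0.0, -10.2]
force: [0.3, 0.1, -0.0]
gripper_width: 0.5
gripper_force: 0.0
```

```bash
python3 track.py 20; python3 - <<'E'
from h import *
t=cams.grab_frame('top');cv2.imwrite('pics/top20.png',t); s=cv2.imread('pics/scene20.png')
for n,c,im in(('top',(300,163),t),('scene',(260,240),s)):
    print(n,pot(n,im,c)); print('stand',stand(n,im,c))
def shift(n,a,b,box):
    x0,y0,x1,y1=box; d,r=cv2.phaseCorrelate(*[np.float64(cv2.cvtColor(i,cv2.COLOR_BGR2GRAY)[y0:y1,x0:x1]) for i in(a,b)]); return np.round(d,2)
t0=cv2.imread('pics/top0.png');print('copper',shift('top',t0,t,(180,145,225,190)))
E
```

```text
17.85 [394.1  32.6 139.4] [-7.  -0.1 -0.3] px [257.25 232.76] moved [ -4.6 -21.7]
top ((array([ 570.9, -161.4,   41.7]), np.float64(6.95)), (array([ 569.6, -164.1,   50. ]), np.float64(8.96)), None)
stand (74, (array([ 572.7, -159.2,   62.3]), np.float64(0.7)), (array([ 570.8, -157.1,   50. ]), np.float64(1.37)))
scene ((array([ 569.9, -158. ,   47.9]), np.float64(2.1)), (array([ 570.6, -158.2,   50. ]), np.float64(2.44)), (array([255.9, 227.3]), 45, array([ 572.3, -168.8,  103. ])))
stand (84, (array([ 572.7, -160.9,   60.7]), np.float64(0.6)), (array([ 573.1, -161.7,   50. ]), np.float64(0.71)))
copper [0.43 0.53]
```

Emit:
apply_moves([
  [0,-0.04,-0.02,0,-1],
  [0,-0.08,-0.03,0,-1],
  [0,-0.12,-0.03,0,-1],
  [0,-0.16,-0.03,0,-1],
  [0,-0.2,-0.03,0,-1],
])

```text
time_s: 18.4
ee_pos: [439.6, 229.0, 170.5]
ee_rot: [-180.0, -0.1, -10.2]
force: [1.0, -0.5, -0.2]
gripper_width: 0.3
gripper_force: 0.0
```

```bash
cat > fin.py <<'E'
from h import *
t=cams.grab_frame('top');s=cams.grab_frame('scene');cv2.imwrite('pics/top21.png',t);cv2.imwrite('pics/scene21.png',s)
for n,c,im in(('top',(300,163),t),('scene',(260,240),s)):
    print(n,pot(n,im,c)); print('stand',stand(n,im,c))
    i0=cv2.imread(f'pics/{n}0.png'); d=(np.abs(i0.astype(int)-im).max(2)>50).astype(np.uint8)*255
    print('changed',[cv2.boundingRect(k) for k in cv2.findContours(d,0,1)[0] if cv2.contourArea(k)>12])
    y,_=masks(n,im,c); y0,_=masks(n,i0,c); print('areas',(y>0).sum(),(y0>0).sum())
print(env.state()['force'].round(1))
E
python3 fin.py
```

```text
top ((array([ 571.9, -160.8,   43.3]), np.float64(0.92)), (array([ 572.1, -160.8,   50. ]), np.float64(2.67)), (array([305.7, 159.1]), 8, array([ 569. , -160.1,  103. ])))
stand (74, (array([ 573.1, -159.5,   62.7]), np.float64(0.73)), (array([ 570.9, -157.2,   50. ]), np.float64(1.55)))
changed [(252, 361, 27, 23), (205, 357, 33, 27), (209, 352, 11, 27), (443, 337, 69, 47), (249, 333, 80, 50), (210, 325, 53, 32), (191, 303, 9, 15), (191, 277, 44, 41), (161, 260, 48, 13), (162, 250, 6, 11), (120, 188, 5, 8), (303, 156, 6, 6), (296, 155, 5, 5), (1, 147, 174, 237), (298, 146, 24, 45), (279, 143, 23, 34)]
areas 764 634
scene ((array([ 570., -158.,   48.]), np.float64(2.08)), (array([ 570.8, -158.3,   50. ]), np.float64(2.44)), (array([255.8, 227.1]), 53, array([ 571.7, -168.3,  103. ])))
stand (84, (array([ 572.7, -160.7,   60.8]), np.float64(0.62)), (array([ 573.2, -161.5,   50. ]), np.float64(0.74)))
changed [(225, 239, 33, 26), (253, 222, 8, 7), (237, 219, 37, 38), (250, 209, 33, 34), (0, 164, 24, 23), (0, 150, 108, 54), (93, 147, 48, 18), (196, 125, 8, 13), (73, 107, 39, 28), (87, 103, 15, 6), (133, 89, 27, 54), (82, 89, 37, 24), (131, 78, 15, 28), (61, 76, 14, 33), (105, 69, 10, 13), (248, 43, 39, 38), (72, 27, 7, 12), (120, 10, 14, 32), (298, 7, 8, 7), (36, 6, 13, 20), (63, 4, 12, 9), (266, 0, 45, 59), (110, 0, 22, 14)]
areas 1092 1065
[-0.5 -0.6 -0.4]
```

In the top view the pot axis is at (571.9,-160.8) and the stand at about (572.5,-160), so it's centred to about 2 mm. The bias-corrected scene view agrees, no bystander looks moved, and the hand is clear. I'm handing it in.

```bash
python3 -c "
from workcell import env
print(env.job_done())"
```

```text
the job is handed in; nothing more can be done
None
```

I pushed the small brass pot to about 2 mm from the centre of its stand, by my camera measurement, and handed the job in at about 18.5 s with the hand clear; the hand-in gave no verdict back.

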